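# Spin-check two drive wheels and scrap the one that binds

## Robot

A 7-joint arm with a two-finger parallel gripper is mounted at the origin on the work surface. World frame = base frame: x ahead of the robot, y to its left, z up, the work surface at z = 0. Lengths are in m, angles in rad, forces in N, time in s.
With the tool pointing down it reaches from about 0.425 to 0.825 m from the base axis. Payload 3.6 kg.
Tool frame: the origin (TCP) lies between the finger pads; the fingertips stand 22 mm ahead of it and the grasp point (between the pads) lies 3 mm ahead of it (r.tcp_to_tips is the distance from the TCP to the fingertips, in m); z points along the fingers, y is the line along which they close (so a half turn about z gives the same grasp; the last joint's range is limited). The gripper opens to 93 mm and grips with 3 to 60 N. Pads are 15 mm wide; open, the fingers measure 128 mm over their backs; the gripper's body (75 mm by 188 mm) begins 65 mm behind the grasp point.
Start: joints at [-0.026, 0.615, -0.013, 1.423, 0.008, 1.103, -0.04], TCP at [0.65, 0, 0.241] pointing down, gripper open.
Joint ranges: [-3.12, 3.12], [-0.3, 2.06], [-1.34, 1.32], [0.26, 2.42], [-1.36, 4.5], [0.01, 1.98], [-2.84, 2.84]. Speed limits (rad/s): [2.79, 2.79, 3.14, 3.14, 3.14, 3.14, 3.14].

## Interface

Orientations are given as a unit quaternion [w, x, y, z].
In Python, from station import r, vision gives the robot as it stands.
- The arm moves only by the tool servo_tool, never from a script. Its argument "plan" is one flat list of numbers, 6 for each row, row after row: the shift along the world's x, y, z in m, then the turn, a rotation vector about the world's x, y, z in rad. In form: [x, y, z, rx, ry, rz, x, y, z, rx, ry, rz, ...]. A call has 1 to 12 rows; each row shifts and turns the commanded pose from where the row before left it; what a row does not reach is not made up. A row lasts 1/10 s, in which the tool goes at most 50 mm and 8.59 degrees, less where a joint would pass 70% of its speed; a pose out of reach is approached as far as the arm can. A call is refused whole if a number of a shift passes 0.05 or a number of a turn 0.15, either way. A call with a gripper value outside its range is refused whole. "gripper" is the gripper command: -1 is shut, 1 is fully open, values between are in proportion, set as the call begins (left out, the last holds). The fingers move at their own pace and stop on an object; the grip force is fixed at half the most. Time passes only in rows, so rows that do not move let the fingers close. It gives the time, the measured TCP pose, the force, the opening and the grip force at its end, in the units of the state.
- r.sense(): the state, without advancing time (a new reading comes with each control period).
- vision.get_image(name): name is "scene" or "side" or "wrist"; returns a dict with "frame" (420x560x3 uint8, red, green, blue), "K" (3x3 intrinsics, pixels), "D" ([k1, k2, p1, p2, k3] as OpenCV has them; the pictures are not rectified), "T" (4x4, takes a point from camera to world coordinates); the wrist camera has in their place "mount" (4x4, takes a point from camera to tool coordinates, whose origin is the TCP and whose axes are the flange's). Camera axes: x right, y down, z forward; pixel columns grow to the right and rows downward; lengths in m; the calibration is good to about 2 mm. A picture is of the moment at which its call begins: read the wrist's pose just before it. There is no depth.
- r.close_job(): hands the job in; it is judged then, once.
The state is a dict: "t": time; "q": joint angles; "dq": joint speeds; "effort": joint torques, N m; "ee_pos": TCP position; "ee_rot": TCP orientation; "force": force on the tool from outside, world axes, zero at the start; "wrist_torque": the same for the moment, N m; "opening": opening from 0.0 (shut) to 1.0 (fully open); "gripper_force": force on a finger pad.
Only numpy, scipy, OpenCV 4.12 (cv2) and the standard library are available. Lean on these libraries where they do the work, as an engineer would, in place of code of your own. Each camera call takes 0.05 s, during which the arm holds its last target. There are 200 camera calls.

## Task

Two drive wheels stand on their shafts in the grey test block: first spin both where they stand, with a brisk push at its lug that turns the wheel by an eighth of a turn or more; the good one runs on to half a turn or more (push it on the same way if it does not), the other binds and stops at once. Then lift the one that binds out by its shaft, put it in the blue scrap bin and let go, leaving the good one in its pocket. Leave the ring gear, rotor and bolt dish on the bench alone.

Things in the scene. Friction and masses are not known exactly. Their poses are not given: they have to be found in the camera images.
- unit_a: steel shaft A (A and B look alike; either may be in either pocket) with a wheel on it, together 0.66 kg. Origin: centre of the underside of its 38 x 38 x 30 mm square foot, x, y along the foot's sides, z up. The shaft, 22 mm thick, does not turn and rises to 112 mm above the origin, bare above the lug (66 mm): lift it there. The foot sits loose in its pocket.
- unit_b: steel shaft B (A and B look alike; either may be in either pocket) with a wheel on it, together 0.66 kg. Origin: centre of the underside of its 38 x 38 x 30 mm square foot, x, y along the foot's sides, z up. The shaft, 22 mm thick, does not turn and rises to 112 mm above the origin, bare above the lug (66 mm): lift it there. The foot sits loose in its pocket.
- wheel_a (a joint): wheel on A: turn in rad, anticlockwise from above, starts within 0.15 of 0. Aluminium disc 120 mm wide, 34 to 48 mm above the unit's origin; on it one dark lug, at 0 towards the unit's -x: 36 to 58 mm off the axis, 12 mm thick, up to 66 mm above the origin. A good wheel coasts on 1 s or more after a push; the one that binds needs 3 N, stops where the push ends and sticks fast at 2.0 either way.
- wheel_b (a joint): wheel on B: turn in rad, anticlockwise from above, starts within 0.15 of 0. Aluminium disc 120 mm wide, 34 to 48 mm above the unit's origin; on it one dark lug, at 0 towards the unit's -x: 36 to 58 mm off the axis, 12 mm thick, up to 66 mm above the origin. A good wheel coasts on 1 s or more after a push; the one that binds needs 3 N, stops where the push ends and sticks fast at 2.0 either way.
- block: grey test block fixed on the bench, 100 (x) x 300 (y) x 30 mm high. Origin: centre of its underside. Two square pockets at y = -80 and +80 mm, 20 mm deep (floor 10 mm above the bench), 1 mm wider a side than the feet in them; the units stand square to the block.
- bin: blue open-topped scrap bin fixed on the bench, 220 mm (its x) by 200 mm (its y), 60 mm high, walls 4 mm, inner floor about 4 mm above the bench. Origin: centre of its underside.
- ring_gear: bystander to leave alone: dark steel ring, about 105 mm across, 18 mm high. Origin: centre of its underside.
- rotor: bystander to leave alone: steel disc with seven lobes, 78 mm across, 18 mm high. Origin: centre of its underside.
- dish: bystander to leave alone: round steel dish of bolts, 150 mm across, 30 mm high. Origin: centre of its underside.
Things that resemble listed ones, but are neither listed nor needed, are in the scene too. What is shaped like the unit_a but green is not meant.

How it is judged:
On the way:
1. both wheels have been turned by an eighth of a turn or more, and one of them has run past 2.3 rad, while their units stand in their pockets ((value of joint wheel_a above 0.6 rad or value of joint wheel_a below -0.6 rad) and (value of joint wheel_b above 0.6 rad or value of joint wheel_b below -0.6 rad) and ((value of joint wheel_a above 2.3 rad or value of joint wheel_a below -2.3 rad) or (value of joint wheel_b above 2.3 rad or value of joint wheel_b below -2.3 rad)) and distance of each of unit_a, unit_b from where it was at the start of the episode below 0.02 m), for 0.1 s.
At the end, for the whole second after the job is handed in: The binding unit is at rest in the bin (foot 10 mm or more inside the bin's outline, under 70 mm above its underside), its wheel never past 2.3 rad either way; the good one, its wheel run past 2.3 rad, still stands in its pocket, within 15 mm and 9 degrees ((((value of joint wheel_b above 2.3 rad or value of joint wheel_b below -2.3 rad) and not (value of joint wheel_a above 2.3 rad or value of joint wheel_a below -2.3 rad) and x of unit_a in the frame of bin between -0.1 and 0.1 m and y of unit_a in the frame of bin between -0.09 and 0.09 m and z of unit_a in the frame of bin below 0.07 m and linear speed of unit_a below 0.05 m/s and distance of unit_b from where it was at the start of the episode below 0.015 m and angle between unit_b's own z axis and vertical below 0.15 rad) or ((value of joint wheel_a above 2.3 rad or value of joint wheel_a below -2.3 rad) and not (value of joint wheel_b above 2.3 rad or value of joint wheel_b below -2.3 rad) and x of unit_b in the frame of bin between -0.1 and 0.1 m and y of unit_b in the frame of bin between -0.09 and 0.09 m and z of unit_b in the frame of bin below 0.07 m and linear speed of unit_b below 0.05 m/s and distance of unit_a from where it was at the start of the episode below 0.015 m and angle between unit_a's own z axis and vertical below 0.15 rad))); the robot touches nothing.
It fails at once if the ring gear is shifted by more than 30 mm (distance of ring_gear from where it was at the start of the episode above 0.03 m).
It fails at once if the lobed rotor is shifted by more than 30 mm (distance of rotor from where it was at the start of the episode above 0.03 m).
It fails at once if the bolt dish is shifted by more than 30 mm (distance of dish from where it was at the start of the episode above 0.03 m).
It also fails if it takes over 58 s, if anything falls off the work surface, if the arm or the gripper's body presses on something with over 40 N, if the wrist force passes 120 N, or if a joint passes its speed limit or range.

## Working session

There is one attempt and no reset: what is moved stays moved. The work goes in short steps, Python scripts to look and compute and a tool call to move; the robot and the scene stay as the last step left them, time stands still between calls to the robot, and variables do not carry over. Pictures are saved under pics/ and viewed, at most 12 in all, crops included, and the job is handed in when it is done.

Besides the shell and the picture viewer there is one more tool, called after ">>>" as name(argument=value, ...) on one line, values as JSON. servo_tool: Moves the arm, as the interface text tells. Its arguments: {"type":"object","properties":{"plan":{"type":"array","items":{"type":"number"}},"gripper":{"type":"number"}},"required":["plan"]}

```bash
mkdir -p pics; cat > h.py <<'E'
import numpy as np, cv2
from scipy.spatial.transform import Rotation as R
def pose(s):
    q=s["ee_rot"]; T=np.eye(4); T[:3,:3]=R.from_quat([q[1],q[2],q[3],q[0]]).as_matrix(); T[:3,3]=s["ee_pos"]; return T
def grab(name,fn=None):
    from station import r, vision
    s=r.sense(); im=vision.get_image(name)
    T=im["T"] if "T" in im else pose(s)@im["mount"]
    if fn: cv2.imwrite(fn,im["frame"][:,:,::-1]); np.savez(fn+".npz",K=im["K"],D=im["D"],T=T)
    return im["frame"],im["K"],im["D"],np.array(T)
def cast(uv,K,D,T,z):
    p=cv2.undistortPoints(np.array(uv,float).reshape(-1,1,2),np.array(K),np.array(D)).reshape(-1,2)
    d=np.c_[p,np.ones(len(p))]@T[:3,:3].T; o=T[:3,3]
    return o+d*((z-o[2])/d[:,2])[:,None]
def proj(P,K,D,T):
    Ti=np.linalg.inv(T); return cv2.projectPoints(np.array(P,float).reshape(-1,3),cv2.Rodrigues(Ti[:3,:3])[0],Ti[:3,3],np.array(K),np.array(D))[0].reshape(-1,2)
def load(fn):
    z=np.load(fn+".npz"); return z["K"],z["D"],z["T"]
E
python3 - <<'E'
from h import *
a=grab("scene","pics/s1.png"); grab("side","pics/d1.png"); grab("wrist","pics/w1.png")
from station import r; print(r.sense())
E
```

```text
{'t': 0.15, 'q': array([-0.02649406,  0.61569604, -0.01264352,  1.42451576,  0.00814409,
        1.10339925, -0.04039331]), 'dq': array([-2.16585244e-04, -3.24456777e-03, -1.01104573e-03, -4.75521464e-03,
       -1.80408960e-04,  5.01493101e-05, -1.42080072e-05]), 'effort': array([ 1.13936116e-03, -4.59350109e+01,  2.09416850e-01, -1.65943640e+01,
       -6.11101720e-02,  1.81601685e-02,  1.63591380e-04]), 'ee_pos': array([6.49441745e-01, 1.44074971e-05, 2.39752832e-01]), 'ee_rot': array([-6.80970441e-04,  7.07068755e-01,  7.07144121e-01, -7.10010996e-04]), 'force': array([ 0.17484363, -0.093974  , -0.17845395]), 'wrist_torque': array([ 0.01339787,  0.00078053, -0.04351672]), 'gripper_force': 0.0, 'opening': 0.9998780700386224}
```

View pics/s1.png

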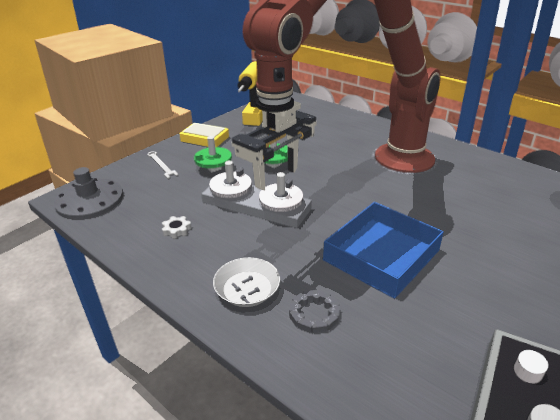

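View pics/d1.png

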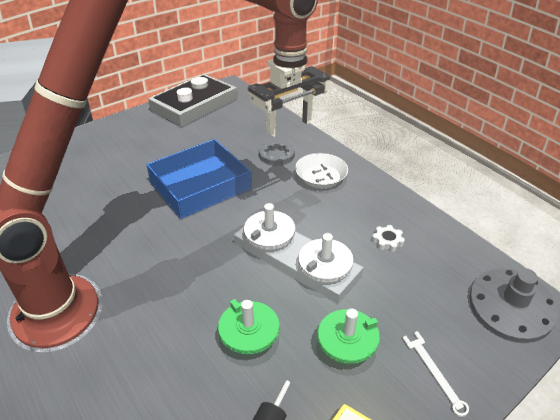

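Side view: white wheels with shaft tops near (269,206) and (327,236), dark lugs at about (256,235) and (312,266). Blue bin is around (200,177), and the green decoys are at lower left. Scene view: shaft tops near (229,164) and (281,177), bin around (384,246).

```bash
python3 - <<'E'
from h import *
for n,tops,lugs in (("s1",[(229,164),(281,177)],[]),("d1",[(269,206),(327,236)],[(256,233),(312,264)])):
    fn=f"pics/{n}.png"; K,D,T=load(fn); im=cv2.imread(fn); hsv=cv2.cvtColor(im,cv2.COLOR_BGR2HSV)
    print(n,"cam",T[:3,3].round(3)); print(" tops",cast(tops,K,D,T,.122).round(3).tolist())
    if lugs: print(" lugs",cast(lugs,K,D,T,.074).round(3).tolist())
    # bright discs
    m=((hsv[:,:,1]<40)&(hsv[:,:,2]>200)).astype(np.uint8)
    for c in cv2.findContours(m,cv2.RETR_EXTERNAL,cv2.CHAIN_APPROX_NONE)[0]:
        if cv2.contourArea(c)>300:
            x,y,w,h=cv2.boundingRect(c); print(" white",(x,y,w,h),cast([(x+w/2,y+h/2)],K,D,T,.058).round(3).tolist())
    b=cv2.inRange(hsv,(105,130,40),(125,255,255))
    b[:100]=0
    c=max(cv2.findContours(b,cv2.RETR_EXTERNAL,cv2.CHAIN_APPROX_NONE)[0],key=cv2.contourArea)
    q=cv2.approxPolyDP(cv2.convexHull(c),6,True).reshape(-1,2); print(" bin hull",q.tolist(),"z.06",cast(q,K,D,T,.06).round(3).tolist(),"z0",cast(q,K,D,T,0).round(3).tolist())
E
```

```text
s1 cam [1.295 0.575 0.741]
 tops [[0.547, -0.263, 0.122], [0.511, -0.106, 0.122]]
 white (531, 405, 29, 15) [[0.724, 0.64, 0.058]]
 white (518, 350, 30, 24) [[0.635, 0.591, 0.058]]
 white (44, 328, 108, 92) [[1.146, 0.009, 0.058]]
 white (0, 279, 28, 22) [[1.154, -0.321, 0.058]]
 white (222, 257, 58, 47) [[0.798, 0.053, 0.058]]
 white (259, 184, 44, 24) [[0.506, -0.111, 0.058]]
 white (209, 172, 42, 22) [[0.546, -0.268, 0.058]]
 white (184, 123, 40, 16) [[0.359, -0.59, 0.058]]
 bin hull [[372, 203], [442, 231], [438, 250], [395, 297], [323, 259], [324, 242]] z.06 [[0.383, 0.099, 0.06], [0.38, 0.296, 0.06], [0.453, 0.319, 0.06], [0.648, 0.315, 0.06], [0.646, 0.131, 0.06], [0.595, 0.097, 0.06]] z0 [[0.302, 0.058, 0.0], [0.299, 0.271, 0.0], [0.379, 0.297, 0.0], [0.591, 0.292, -0.0], [0.589, 0.092, 0.0], [0.534, 0.055, 0.0]]
d1 cam [ 0.02  -0.812  0.837]
 tops [[0.506, -0.118, 0.122], [0.546, -0.271, 0.122]]
 lugs [[0.459, -0.13, 0.074], [0.5, -0.281, 0.074]]
 white (505, 359, 55, 61) [[0.628, -0.759, 0.058]]
 white (403, 331, 66, 85) [[0.516, -0.617, 0.058]]
 white (373, 225, 32, 22) [[0.708, -0.31, 0.058]]
 white (244, 211, 119, 83) [[0.517, -0.231, 0.058]]
 white (296, 153, 52, 32) [[0.755, -0.016, 0.058]]
 white (307, 81, 253, 211) [[0.942, -0.251, 0.058]]
 white (0, 39, 73, 62) [[0.291, 1.203, 0.058]]
 bin hull [[246, 168], [233, 195], [180, 217], [150, 181], [147, 164], [214, 139]] z.06 [[0.591, 0.109, 0.06], [0.5, 0.032, 0.06], [0.352, 0.038, 0.06], [0.355, 0.215, 0.06], [0.382, 0.292, 0.06], [0.597, 0.288, 0.06]] z0 [[0.635, 0.18, 0.0], [0.537, 0.097, 0.0], [0.378, 0.103, 0.0], [0.381, 0.294, 0.0], [0.41, 0.378, 0.0], [0.641, 0.373, 0.0]]
```

View pics/w1.png

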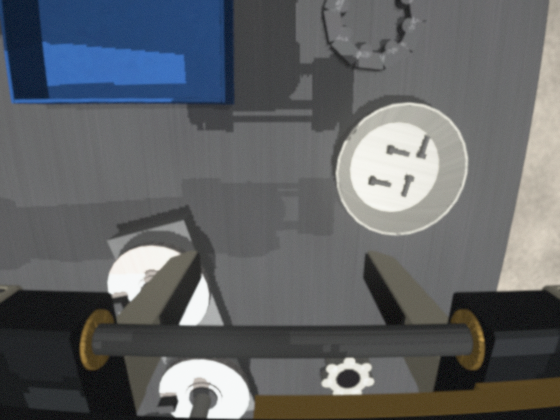

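The wrist view shows the bin at upper left, the two white wheels at lower left near (158,285) and (203,395), and the dish and ring to the right. The block's yaw comes out near 0.24 rad. I'll move behind unit 2, turn with the block and take one close look.

>>> servo_tool(plan=[-0.015, -0.04, 0, 0, 0, 0.08, -0.015, -0.04, 0, 0, 0, 0.08, -0.015, -0.04, 0, 0, 0, 0.08, -0.015, -0.04, 0, 0, 0, 0, -0.015, -0.04, 0, 0, 0, 0, -0.015, -0.04, 0, 0, 0, 0, -0.015, -0.04, 0, 0, 0, 0, -0.01, -0.03, 0, 0, 0, 0, 0, 0, 0, 0, 0, 0])

```text
t: 1.05
ee_pos: [0.5312, -0.3171, 0.2401]
ee_rot: [0.0, 0.622, 0.783, -0.003]
force: [-0.4, -0.6, 0.5]
opening: 1.002
gripper_force: 0.0
```

```bash
python3 - <<'E'
from h import *
f,K,D,T=grab("wrist","pics/w2.png")
hsv=cv2.cvtColor(f,cv2.COLOR_RGB2HSV)
m=((hsv[:,:,1]<40)&(hsv[:,:,2]>190)).astype(np.uint8)
for c in cv2.findContours(m,cv2.RETR_EXTERNAL,cv2.CHAIN_APPROX_NONE)[0]:
    if cv2.contourArea(c)>800:
        (u,v),ax,an=cv2.fitEllipse(cv2.convexHull(c)); print((round(u),round(v)),np.round(ax),cast([(u,v)],K,D,T,.058).round(4).tolist())
E
```

```text
(463, 196) [58. 68.] [[0.7168, -0.2723, 0.058]]
(307, 158) [121. 136.] [[0.5456, -0.2726, 0.058]]
(306, -27) [133. 145.] [[0.5039, -0.1126, 0.058]]
```

View pics/w2.png

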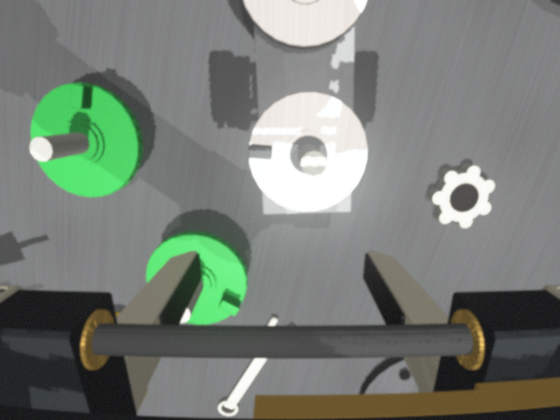

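The close view shows unit 2's disc centred near (308,152), its lug pointing left at (262,152) (−x′, angle about 0), and unit 1 at the top edge. I'll shut the gripper and drop in on unit 2's +y′ side.

>>> servo_tool(plan=[-0.018, 0.028, 0, 0, 0, 0, -0.018, 0.028, 0, 0, 0, 0, 0, 0, -0.03, 0, 0, 0, 0, 0, -0.03, 0, 0, 0, 0, 0, -0.03, 0, 0, 0, 0, 0, 0, 0, 0, 0, 0, 0, 0, 0, 0, 0], gripper=-1)

```text
t: 1.8
ee_pos: [0.4997, -0.2525, 0.1509]
ee_rot: [-0.0, 0.617, 0.787, 0.0]
force: [-0.7, -0.1, -0.1]
opening: 0.447
gripper_force: 0.0
```

```bash
python3 - <<'E'
from h import *
from station import r
s=r.sense(); print(s["ee_pos"],s["opening"],s["dq"].round(3)); print(pose(s)[:3,:3].round(3))
E
```

```text
[ 0.49970861 -0.25253644  0.15085963] 0.4474196556194592 [ 0.009 -0.028  0.006 -0.032  0.002 -0.004  0.   ]
[[-0.24   0.971 -0.   ]
 [ 0.971  0.24   0.001]
 [ 0.001  0.    -1.   ]]
```

>>> servo_tool(plan=[-0.002, -0.001, 0, 0, 0, 0, 0, 0, 0, 0, 0, 0, 0, 0, 0, 0, 0, 0, 0, 0, 0, 0, 0, 0, 0, 0, 0, 0, 0, 0, 0, 0, 0, 0, 0, 0, 0, 0, 0, 0, 0, 0, 0, 0, 0, 0, 0, 0])

```text
t: 2.6
ee_pos: [0.497, -0.255, 0.1506]
ee_rot: [-0.0, 0.617, 0.787, -0.0]
force: [-0.4, 0.2, 0.5]
opening: 0.005
gripper_force: 0.0
```

>>> servo_tool(plan=[0, 0, -0.025, 0, 0, 0, 0, 0, -0.025, 0, 0, 0, 0, 0, -0.014, 0, 0, 0, 0, 0, 0, 0, 0, 0, 0, 0, 0, 0, 0, 0])

```text
t: 3.1
ee_pos: [0.4972, -0.255, 0.0868]
ee_rot: [-0.0, 0.617, 0.787, 0.0]
force: [1.2, -0.0, -0.8]
opening: 0.002
gripper_force: 0.0
```

```bash
python3 - <<'E'
from h import *
grab("side","pics/d2.png")
im=cv2.imread("pics/d2.png")[160:330,190:420]; cv2.imwrite("pics/d2c.png",cv2.resize(im,None,fx=3,fy=3))
E
```

```text
(no output)
```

View pics/d2c.png

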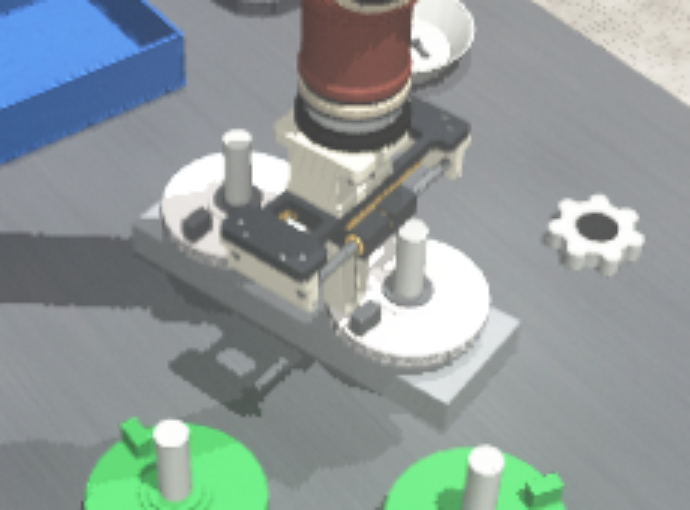

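The shut fingers (about (350,290) in the crop) stand behind unit 2's lug (365,318), clear of the shaft. Push it.

>>> servo_tool(plan=[0.002, -0.008, 0, 0, 0, 0, 0.005, -0.019, 0, 0, 0, 0, 0.007, -0.029, 0, 0, 0, 0, 0, 0, 0.03, 0, 0, 0, 0, 0, 0.03, 0, 0, 0])

```text
t: 3.65
ee_pos: [0.5105, -0.3128, 0.1472]
ee_rot: [-0.0, 0.618, 0.786, -0.0]
force: [0.7, 0.3, -0.3]
opening: 0.005
gripper_force: 0.0
```

```bash
cat > lug.py <<'E'
from h import *
C={2:(.546,-.269),1:(.508,-.113)}; PSI=.24
def lug(unit,f,K,D,T):
    # darkest patch on the wheel's lug ring, mid lug height: angle from block -x', anticlockwise
    c=C[unit]; g=cv2.GaussianBlur(cv2.cvtColor(f,cv2.COLOR_RGB2GRAY),(5,5),0).astype(float)
    th=np.arange(-np.pi,np.pi,.05); v=[]
    for t in th:
        a=t+PSI+np.pi
        P=[(c[0]+p*np.cos(a),c[1]+p*np.sin(a),.076) for p in (.040,.047,.054)]
        uv=np.clip(proj(P,K,D,T).round().astype(int),0,[559,419]); v.append(g[uv[:,1],uv[:,0]].mean())
    v=np.array(v); w=v<v.min()+25
    return round(float(th[v.argmin()]),2),round(v.min()),int(w.sum())
E
python3 - <<'E'
from lug import *
from station import r
for i in range(8):
    a=grab("scene"); b=grab("side","pics/d3.png" if i==7 else None); print(round(r.sense()["t"],2),lug(2,*a),lug(2,*b),"u1",lug(1,*a),lug(1,*b))
E
```

```text
3.75 (1.36, 73, 13) (-1.99, 91, 15) u1 (-0.14, 67, 8) (0.16, 139, 12)
3.85 (1.36, 75, 15) (-1.84, 89, 15) u1 (-0.14, 67, 8) (0.16, 138, 12)
3.95 (1.21, 77, 16) (-1.74, 90, 16) u1 (-0.14, 67, 8) (0.16, 141, 22)
4.05 (1.21, 75, 15) (-1.74, 90, 17) u1 (-0.14, 67, 8) (0.16, 141, 23)
4.15 (1.21, 76, 15) (-1.74, 90, 17) u1 (-0.14, 68, 8) (0.16, 141, 23)
4.25 (1.21, 76, 15) (-1.74, 90, 17) u1 (-0.14, 67, 8) (0.16, 141, 23)
4.35 (1.21, 76, 15) (-1.74, 90, 16) u1 (-0.14, 67, 8) (0.16, 138, 16)
4.45 (1.21, 76, 15) (-1.74, 90, 17) u1 (-0.14, 67, 8) (0.16, 138, 14)
```

```bash
python3 - <<'E'
from h import *
im=cv2.imread("pics/d3.png")[160:330,190:420]; cv2.imwrite("pics/d3c.png",cv2.resize(im,None,fx=3,fy=3))
E
```

```text
(no output)
```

View pics/d3c.png

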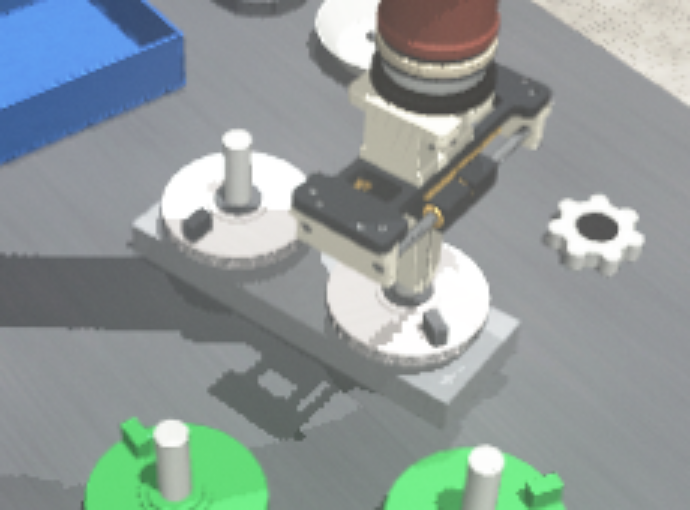

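The crop shows unit 2's lug at (435,327), turned about 1.1 rad and already still 0.1 s after the push, so it looks like the binder. Unit 1's lug is still at (197,223). I'll go to unit 1 next.

>>> servo_tool(plan=[0, 0, 0.025, 0, 0, 0, -0.01, 0.043, 0.01, 0, 0, 0, -0.01, 0.043, 0, 0, 0, 0, -0.01, 0.043, 0, 0, 0, 0, -0.01, 0.043, 0, 0, 0, 0, -0.01, 0.043, 0, 0, 0, 0, 0, 0, 0, 0, 0, 0, 0, 0, 0, 0, 0, 0, 0, 0, -0.03, 0, 0, 0, 0, 0, 0, 0, 0, 0])

```text
t: 5.45
ee_pos: [0.4593, -0.0975, 0.1495]
ee_rot: [-0.002, 0.618, 0.786, -0.002]
force: [-0.1, -0.4, 0.2]
opening: 0.006
gripper_force: 0.0
```

>>> servo_tool(plan=[0.001, 0, -0.025, 0, 0, 0, 0, 0, -0.025, 0, 0, 0, 0, 0, -0.013, 0, 0, 0, 0, 0, 0, 0, 0, 0, 0, 0, 0, 0, 0, 0])

```text
t: 5.95
ee_pos: [0.4625, -0.097, 0.0892]
ee_rot: [0.0, 0.618, 0.786, -0.0]
force: [0.4, -0.2, -0.0]
opening: 0.005
gripper_force: 0.0
```

>>> servo_tool(plan=[0.002, -0.008, 0, 0, 0, 0, 0.005, -0.019, 0, 0, 0, 0, 0.007, -0.029, 0, 0, 0, 0, 0, 0, 0.03, 0, 0, 0, 0, 0, 0.03, 0, 0, 0])

```text
t: 6.45
ee_pos: [0.4763, -0.1527, 0.1496]
ee_rot: [-0.0, 0.618, 0.786, 0.0]
force: [0.5, -0.7, 0.3]
opening: 0.003
gripper_force: 0.0
```

```bash
python3 - <<'E'
from lug import *
from station import r
ims=[]
for i in range(6):
    a=grab("scene"); b=grab("side",f"pics/d4_{i}.png"); print(round(r.sense()["t"],2),lug(1,*a),lug(1,*b))
    im=b[0][170:290,200:370,::-1]; ims.append(cv2.resize(im,(266,188)))
cv2.imwrite("pics/d4c.png",np.vstack([np.hstack(ims[:3]),np.hstack(ims[3:])]))
E
```

```text
6.55 (1.16, 85, 9) (-2.59, 149, 34)
6.65 (1.16, 81, 7) (-2.59, 147, 37)
6.75 (1.21, 79, 8) (-2.54, 146, 38)
6.85 (1.21, 79, 8) (-2.49, 145, 35)
6.95 (1.21, 80, 7) (-2.49, 146, 37)
7.05 (1.21, 79, 7) (-2.49, 144, 33)
```

View pics/d4c.png

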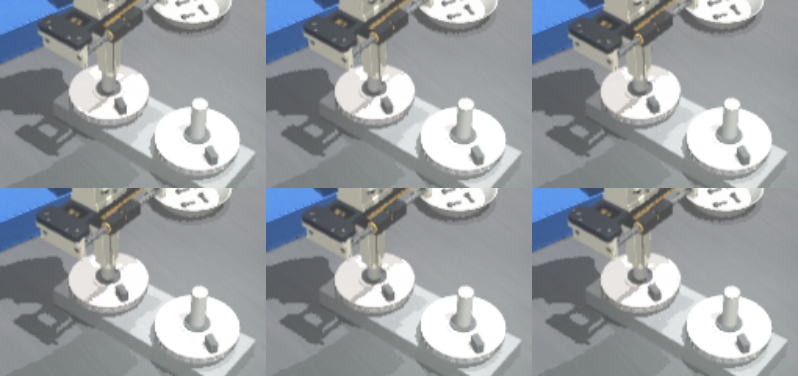

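The strip shows unit 1's lug stopped at about 1.2 rad too, much like unit 2's. I'll check for slow motion in the frames before judging.

```bash
python3 - <<'E'
from lug import *
from station import r
def blob(unit,fn):
    K,D,T=load("pics/d3.png" if 0 else fn); g=cv2.cvtColor(cv2.imread(fn),cv2.COLOR_BGR2GRAY)
    c=proj([(*C[unit],.058)],K,D,T)[0]; m=np.zeros_like(g); 
    th=np.arange(0,6.3,.1); ring=lambda p:proj([(C[unit][0]+p*np.cos(t),C[unit][1]+p*np.sin(t),.066) for t in th],K,D,T).round().astype(int)
    cv2.fillPoly(m,[ring(.055)],255); cv2.fillPoly(m,[ring(.036)],0)
    m&=((g<125)*255).astype(np.uint8)
    n,_,st,ce=cv2.connectedComponentsWithStats(m)
    out=[]
    for k in range(1,n):
        if st[k,4]>15:
            p=cast([ce[k]],K,D,T,.068)[0]; out.append((st[k,4],ce[k].round(1).tolist(),round(float((np.arctan2(p[1]-C[unit][1],p[0]-C[unit][0])-PSI-np.pi+np.pi)%(2*np.pi)-np.pi),2)))
    return out
for fn in ["d3"]+[f"d4_{i}" for i in range(6)]:
    print(fn,"u1",blob(1,f"pics/{fn}.png"),"u2",blob(2,f"pics/{fn}.png"))
E
```

```text
d3 u1 [(np.int32(40), [290.0, 225.1], 2.06), (np.int32(47), [256.3, 233.8], 0.06)] u2 [(np.int32(81), [316.9, 239.7], -2.12), (np.int32(27), [333.4, 269.9], 0.98)]
d4_0 u1 [] u2 []
d4_1 u1 [] u2 []
d4_2 u1 [(np.int32(16), [276.0, 237.1], 1.01)] u2 []
d4_3 u1 [(np.int32(16), [276.2, 236.8], 1.02)] u2 []
d4_4 u1 [] u2 []
d4_5 u1 [] u2 [(np.int32(16), [332.4, 269.4], 0.95)]
```

Both lugs rest near 1.0 rad with no visible coasting, so the straight push was too gentle to tell them apart. I'll strike again, tangentially and faster, with a stroke short enough to keep the binder below 2.0 rad. Unit 1 goes first, with the tool turned so it faces along the push.

>>> servo_tool(plan=[-0.009, 0.003, 0, 0, 0, -0.13, -0.009, 0.002, 0, 0, 0, -0.13, 0, 0, 0, 0, 0, -0.13, 0, 0, 0, 0, 0, -0.13, 0, 0, -0.02, 0, 0, 0, 0, 0, -0.025, 0, 0, 0, 0, 0, -0.017, 0, 0, 0, 0, 0, 0, 0, 0, 0, 0, 0, 0, 0, 0, 0])

```text
t: 7.95
ee_pos: [0.458, -0.147, 0.0866]
ee_rot: [-0.0, 0.799, 0.602, -0.0]
force: [0.4, -0.4, 0.6]
opening: 0.005
gripper_force: 0.0
```

>>> servo_tool(plan=[0.005, -0.001, 0, 0, 0, 0, 0.034, -0.01, 0, 0, 0, 0])

```text
t: 8.15
ee_pos: [0.4929, -0.1568, 0.0871]
ee_rot: [-0.003, 0.799, 0.602, -0.002]
force: [-0.4, 1.4, 0.1]
opening: 0.006
gripper_force: 0.9
```

```bash
python3 - <<'E'
from lug import *
from station import r
ims=[]
s=r.sense(); print(s["ee_pos"].round(4))
for i in range(6):
    b=grab("side",f"pics/d5_{i}.png"); print(round(r.sense()["t"],2))
    im=b[0][170:290,200:370,::-1]; ims.append(cv2.resize(im,(266,188)))
cv2.imwrite("pics/d5c.png",np.vstack([np.hstack(ims[:3]),np.hstack(ims[3:])])); print(r.sense()["ee_pos"].round(4))
E
```

```text
[ 0.4929 -0.1568  0.0871]
8.2
8.25
8.3
8.35
8.4
8.45
[ 0.4964 -0.1579  0.087 ]
```

View pics/d5c.png

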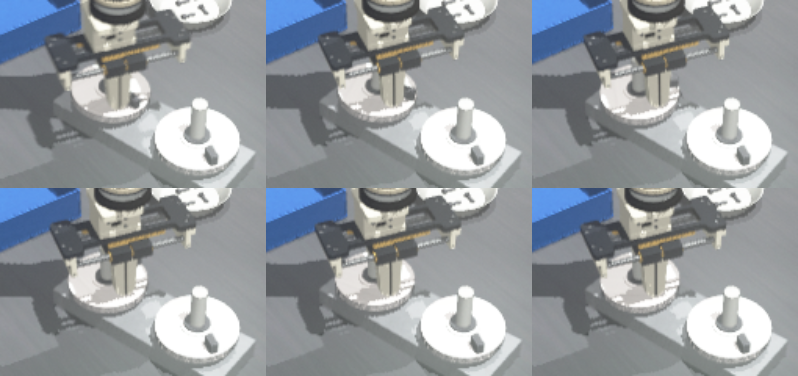

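Unit 1's lug moves on by itself, from (140,100) to (144,93) to (140,83) across the first frames, then passes behind the fingers. So unit 1 coasts and is the good one. I'll lift clear before it comes round.

>>> servo_tool(plan=[0, 0, 0.045, 0, 0, 0, 0, 0, 0.045, 0, 0, 0, 0, -0.04, 0.03, 0, 0, 0, 0, -0.04, 0, 0, 0, 0, 0, -0.04, 0, 0, 0, 0, 0, -0.04, 0, 0, 0, 0, 0, 0, 0, 0, 0, 0])

```text
t: 9.15
ee_pos: [0.4937, -0.3254, 0.2068]
ee_rot: [0.002, 0.802, 0.597, -0.002]
force: [-1.1, -0.7, 0.6]
opening: 0.005
gripper_force: 0.0
```

```bash
python3 - <<'E'
from lug import *
from station import r
s=r.sense(); print(s["ee_pos"].round(4))
ims=[]
for i in range(3):
    b=grab("side",f"pics/d6_{i}.png"); a=grab("scene",f"pics/s6_{i}.png")
    if i!=1: ims.append(np.hstack([cv2.resize(b[0][170:300,200:380,::-1],(400,289)),cv2.resize(a[0][130:230,180:330,::-1],(400,289))]))
    print(round(r.sense()["t"],2),lug(1,*a),lug(1,*b))
cv2.imwrite("pics/d6c.png",np.vstack(ims))
E
```

```text
[ 0.4937 -0.3254  0.2068]
9.25 (2.26, 79, 13) (1.61, 148, 37)
9.35 (2.61, 73, 5) (1.86, 135, 13)
9.45 (2.91, 75, 5) (2.16, 147, 36)
```

View pics/d6c.png

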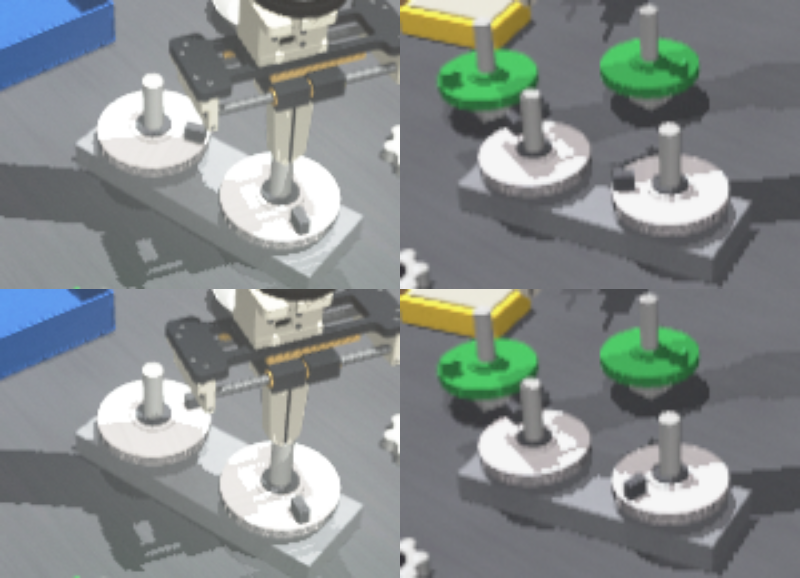

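Wheel 1 is still running anticlockwise more than 1 s after the strike, with its lug passing (195,130) in the side crop and (625,178) in the scene crop. Unit 2's lug hasn't moved from (300,215), so unit 2 binds. I'll open and go over its shaft.

>>> servo_tool(plan=[0.025, 0.025, 0, 0, 0, 0, 0.025, 0.025, 0, 0, 0, 0, 0, 0, 0, 0, 0, 0, 0, 0, 0, 0, 0, 0, 0, 0, 0, 0, 0, 0, 0, 0, 0, 0, 0, 0, 0, 0, 0, 0, 0, 0, 0, 0, 0, 0, 0, 0, 0, 0, 0, 0, 0, 0], gripper=1)

```text
t: 10.35
ee_pos: [0.5467, -0.2684, 0.2067]
ee_rot: [-0.0, 0.799, 0.601, -0.0]
force: [0.6, 1.0, 0.4]
opening: 0.733
gripper_force: 0.0
```

```bash
python3 - <<'E'
from lug import *
from station import r
s=r.sense(); print(s["ee_pos"].round(4),s["opening"])
for i in range(3):
    a=grab("scene","pics/s7.png"); b=grab("side","pics/d7.png"); print(round(r.sense()["t"],2),lug(1,*a),lug(1,*b))
# shaft 2: bright/grey column edges at z=.11 in both views
for n in ("s7","d7"):
    print(n,proj([(.546,-.268,.122),(.546,-.268,.09),(.508,-.113,.122)],*load(f"pics/{n}.png")).round().tolist())
im=np.hstack([cv2.resize(cv2.imread("pics/d7.png")[170:300,230:410],(400,289)),cv2.resize(cv2.imread("pics/s7.png")[130:230,180:330],(400,289))]); cv2.imwrite("pics/d7c.png",im)
E
```

```text
[ 0.5467 -0.2684  0.2067] 0.7329280672954025
10.45 (-1.54, 74, 9) (-1.24, 100, 11)
10.55 (-1.54, 77, 8) (-1.09, 96, 11)
10.65 (-1.29, 80, 10) (-0.89, 94, 10)
s7 [[228.0, 163.0], [229.0, 173.0], [280.0, 176.0]]
d7 [[326.0, 235.0], [325.0, 246.0], [269.0, 205.0]]
```

View pics/d7c.png

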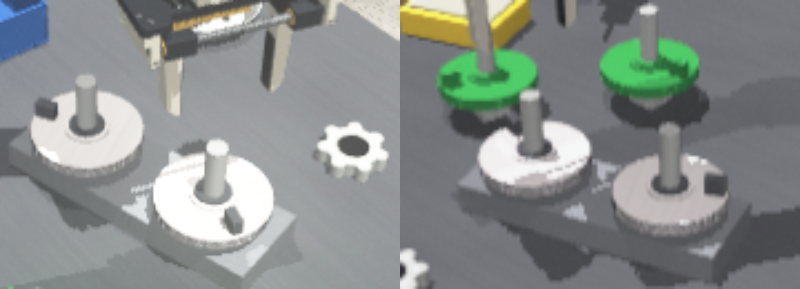

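Wheel 1 has run on well past half a turn, with its lug now at (45,108) in the side crop. Unit 2's shaft top at (215,147) matches my estimate and the open fingers are centred over it, so I'll descend and grip.

>>> servo_tool(plan=[0, 0, -0.02, 0, 0, 0, 0, 0, -0.03, 0, 0, 0, 0, 0, -0.03, 0, 0, 0, 0, 0, -0.022, 0, 0, 0, 0, 0, 0, 0, 0, 0, 0, 0, 0, 0, 0, 0], gripper=1)

```text
t: 11.25
ee_pos: [0.5473, -0.2681, 0.1049]
ee_rot: [0.0, 0.799, 0.602, 0.0]
force: [0.7, -0.6, -0.3]
opening: 1.001
gripper_force: 0.0
```

>>> servo_tool(plan=[0, 0, 0, 0, 0, 0, 0, 0, 0, 0, 0, 0, 0, 0, 0, 0, 0, 0, 0, 0, 0, 0, 0, 0, 0, 0, 0, 0, 0, 0, 0, 0, 0, 0, 0, 0, 0, 0, 0, 0, 0, 0, 0, 0, 0, 0, 0, 0, 0, 0, 0, 0, 0, 0, 0, 0, 0, 0, 0, 0, 0, 0, 0, 0, 0, 0, 0, 0, 0, 0, 0, 0], gripper=-1)

```text
t: 12.45
ee_pos: [0.5468, -0.2679, 0.1046]
ee_rot: [-0.0, 0.799, 0.602, -0.0]
force: [-1.9, -0.0, 0.3]
opening: 0.231
gripper_force: 30.0
```

Gripped (0.231 × 93 ≈ 21.5 mm, which matches the shaft). Lift straight up.

>>> servo_tool(plan=[0, 0, 0.01, 0, 0, 0, 0, 0, 0.01, 0, 0, 0, 0, 0, 0.015, 0, 0, 0, 0, 0, 0.02, 0, 0, 0, 0, 0, 0.02, 0, 0, 0, 0, 0, 0.02, 0, 0, 0, 0, 0, 0.02, 0, 0, 0, 0, 0, 0.02, 0, 0, 0, 0, 0, 0.02, 0, 0, 0, 0, 0, 0, 0, 0, 0])

```text
t: 13.45
ee_pos: [0.5482, -0.2684, 0.2628]
ee_rot: [0.003, 0.799, 0.602, 0.002]
force: [1.2, 0.3, -6.5]
opening: 0.229
gripper_force: 30.0
```

>>> servo_tool(plan=[-0.005, 0.02, 0, 0, 0, 0, -0.005, 0.035, 0, 0, 0, 0, -0.005, 0.045, 0, 0, 0, 0, -0.005, 0.045, 0, 0, 0, 0, -0.005, 0.045, 0, 0, 0, 0, -0.005, 0.045, 0, 0, 0, 0, -0.005, 0.045, 0, 0, 0, 0, -0.005, 0.045, 0, 0, 0, 0, -0.005, 0.045, 0, 0, 0, 0, -0.005, 0.045, 0, 0, 0, 0, -0.005, 0.03, 0, 0, 0, 0, -0.005, 0.018, 0, 0, 0, 0])

```text
t: 14.65
ee_pos: [0.4848, 0.1991, 0.2585]
ee_rot: [-0.002, 0.797, 0.604, -0.001]
force: [1.0, -0.5, -5.7]
opening: 0.233
gripper_force: 30.0
```

>>> servo_tool(plan=[0, 0, 0, 0, 0, 0, 0, 0, 0, 0, 0, 0, 0, 0, 0, 0, 0, 0])

```text
t: 14.95
ee_pos: [0.4871, 0.1929, 0.2591]
ee_rot: [0.0, 0.8, 0.6, -0.001]
force: [0.4, -1.2, -6.5]
opening: 0.232
gripper_force: 30.0
```

```bash
python3 - <<'E'
from h import *
from station import r
s=r.sense(); print(s["ee_pos"].round(4),s["opening"])
b=grab("side","pics/d8.png"); a=grab("scene","pics/s8.png")
cv2.imwrite("pics/d8c.png",np.hstack([cv2.resize(b[0][60:300,100:350,::-1],(400,384)),cv2.resize(a[0][90:330,220:470,::-1],(400,384))]))
E
```

```text
[0.4871 0.1929 0.2591] 0.23174971382329657
```

View pics/d8c.png

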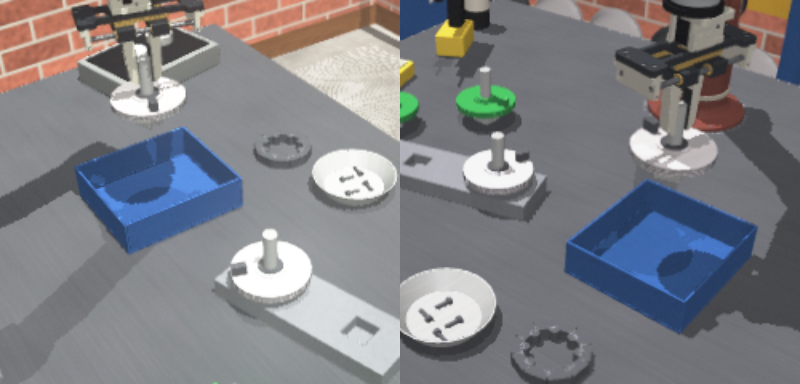

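Unit 2 hangs upright above the bin, unit 1 is still in its pocket, and unit 2's pocket is empty at (360,327). Lower it into the bin.

>>> servo_tool(plan=[0, 0, -0.015, 0, 0, 0, 0, 0, -0.02, 0, 0, 0, 0, 0, -0.02, 0, 0, 0, 0, 0, -0.02, 0, 0, 0, 0, 0, -0.02, 0, 0, 0, 0, 0, -0.02, 0, 0, 0, 0, 0, -0.015, 0, 0, 0, 0, 0, -0.012, 0, 0, 0, 0, 0, -0.008, 0, 0, 0, 0, 0, -0.004, 0, 0, 0, 0, 0, -0.002, 0, 0, 0, 0, 0, 0, 0, 0, 0])

```text
t: 16.25
ee_pos: [0.4873, 0.1951, 0.1039]
ee_rot: [0.0, 0.799, 0.601, 0.0]
force: [-1.3, -0.5, -6.0]
opening: 0.233
gripper_force: 30.0
```

>>> servo_tool(plan=[0, 0, -0.003, 0, 0, 0, 0, 0, -0.001, 0, 0, 0, 0, 0, 0, 0, 0, 0, 0, 0, 0, 0, 0, 0])

```text
t: 16.65
ee_pos: [0.487, 0.1951, 0.0998]
ee_rot: [-0.0, 0.799, 0.602, 0.0]
force: [0.1, 0.2, -6.7]
opening: 0.234
gripper_force: 30.0
```

>>> servo_tool(plan=[0, 0, -0.002, 0, 0, 0, 0, 0, 0, 0, 0, 0])

```text
t: 16.85
ee_pos: [0.4873, 0.1953, 0.0985]
ee_rot: [0.0, 0.799, 0.602, 0.001]
force: [-1.4, -0.7, 1.8]
opening: 0.234
gripper_force: 30.0
```

>>> servo_tool(plan=[0, 0, 0, 0, 0, 0, 0, 0, 0, 0, 0, 0, 0, 0, 0, 0, 0, 0, 0, 0, 0, 0, 0, 0, 0, 0, 0, 0, 0, 0, 0, 0, 0, 0, 0, 0, 0, 0, 0, 0, 0, 0, 0, 0, 0, 0, 0, 0, 0, 0, 0, 0, 0, 0], gripper=1)

```text
t: 17.75
ee_pos: [0.487, 0.195, 0.0976]
ee_rot: [-0.0, 0.799, 0.602, -0.0]
force: [-0.3, 0.1, 0.8]
opening: 0.956
gripper_force: 0.0
```

>>> servo_tool(plan=[0, 0, 0.01, 0, 0, 0, 0, 0, 0.03, 0, 0, 0, 0, 0, 0.04, 0, 0, 0, 0, 0, 0.04, 0, 0, 0, 0, 0, 0.03, 0, 0, 0, 0, 0, 0, 0, 0, 0, 0, 0, 0, 0, 0, 0])

```text
t: 18.45
ee_pos: [0.4869, 0.195, 0.2485]
ee_rot: [0.0, 0.799, 0.602, 0.001]
force: [0.7, -1.4, -0.6]
opening: 1.0
gripper_force: 0.0
```

```bash
python3 - <<'E'
from h import *
b=grab("side","pics/d9.png"); a=grab("scene","pics/s9.png")
cv2.imwrite("pics/d9c.png",np.hstack([cv2.resize(b[0][60:300,100:350,::-1],(400,384)),cv2.resize(a[0][90:330,220:470,::-1],(400,384))]))
E
```

```text
(no output)
```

View pics/d9c.png

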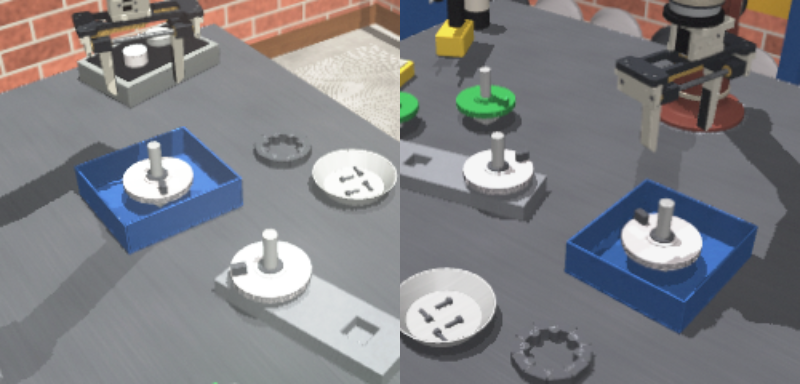

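Unit 2 stands upright in the bin (shaft top at (153,147)), unit 1 is still in its pocket with its wheel at rest, and the gripper is clear. Hand in.

```bash
python3 -c "
from station import r
print(r.close_job())"
```

```text
the job is handed in; nothing more can be done
None
```

I turned both wheels in their pockets and handed the job in (no verdict came back): the unit nearer the bin ran on well past half a turn and stays in its pocket, while the other, taken as the binder because it stopped dead after one gentle push (not struck again), stands released in the blue bin.

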